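Wind the screw press down by one turn

TASK

Wind the small green screw press down by exactly one full turn of its red hand wheel: with the fingertips gently push the black upright handle on the rim clockwise (seen from above), once all the way round until it is back where it started, then back away. Do not grip the handle or anything else, and leave the lock cylinder on the anvil, the oil bottle and the tape roll where they stand.

Things in the scene. Friction and masses are not known exactly. Their poses are not given: they have to be found in the camera images.
- press: Small green screw press fixed to the bench: base 130 x 150 mm, anvil top 30 mm up, two columns, cross-head top 145 mm up. Origin: centre of its underside; z up, y along the cross-head. A level red hand wheel lies on top: 142 mm across, rim top 166 mm and hub (34 mm wide) top 170 mm above the bench. The 16 mm screw rises through the hub to at most 197 mm, sinking 8 mm a clockwise turn.
- wheel_centre (a point): Point on the upright axis of the hand wheel, 160 mm above the bench (mid-height of the rim). The handle goes round this axis at a radius of 65 mm.
- handle (a point): Centre of the black upright handle on the rim of the red wheel, 192 mm above the bench. A plain round bar 16 mm in diameter, from 168 to 216 mm above the bench, on an 18 mm steel collar; it does not spin on its own. Pushing it takes about 2.5 N; the wheel stays where it is left.
- press_wheel (a joint): Angle of the hand wheel in rad; grows as it turns clockwise seen from above (one turn = 6.283); starts anywhere between -2.6 and 2.6. Stops at -3.2 and 12.4.
- lock_cylinder: Metal lock cylinder, 67 x 28 x 38 mm, loose on the anvil under the pressing pad. Origin: centre of its underside. A bystander.
- oil_bottle: White oil bottle with a red spout, 40 mm in diameter, 114 mm high, loose on the bench to the left of the press. Origin: centre of its underside. A bystander.
- tape_roll: Roll of blue tape, 64 mm in diameter, 18 mm high, lying loose behind the press. Origin: centre of its underside. A bystander.

How it is judged:
By the outcome, as a careful person would: the job done as asked, in the order asked, and still so for the second after the job is handed in, with the robot touching nothing.
It also fails if it takes over 51 s, if anything falls off the work surface, if the arm or the gripper's body presses on something with over 40 N, if the wrist force passes 120 N, or if a joint passes its speed limit or range.

ROBOT

A 6-joint arm with a two-finger parallel gripper is mounted at the origin on a cart in front of the work surface, level with it; the furniture and walls round the work are solid. World frame = base frame: x ahead of the robot, y to its left, z up, the work surface at z = 0. Lengths are in m, angles in rad, forces in N, time in s.
With the tool pointing down it reaches from about 0.15 to 0.775 m from the base axis. Payload 6.1 kg.
Tool frame: the origin (TCP) lies at the very end of the fingers, on their centre line; the grasp point (between the pads) lies grip_depth behind it (grip_depth is the distance from the TCP to the grasp point, in m); z points along the fingers, y is the direction in which the jaws open and shut (so a half turn about z gives the same grasp; the last joint's range is limited). The gripper opens to 85 mm and grips with 20 to 120 N. Pads are 22 mm wide; open, the fingers measure 114 mm over their backs; the gripper's body (76 mm by 85 mm) begins 54 mm behind the grasp point. The pads swing forward as they close: fully open they stand 13 mm farther back than shut.
Start: joints at [1.211, 0.126, -0.04, 1.405, 0, 1.571], TCP at [0.185, 0.491, 0.195] pointing down, gripper open.
Joint ranges: [-2.72, 2.72], [-0.95, 1.95], [-1.27, 1.35], [-1.78, 2.02], [-1.46, 1.47], [-3.14, 3.14]. Speed limits (rad/s): [2.39, 2.39, 3.01, 3.14, 3.14, 3.14].

INTERFACE

Orientations are given as [roll, pitch, yaw] about the fixed x, y, z axes, in that order (R = Rz(yaw) Ry(pitch) Rx(roll)).
In Python, from rig import sense, capture, job_done, silhouettes, spot_point, grip_depth gives the robot as it stands.
- The arm moves only by the shell command python3 -m inch 'ROWS' [FORCE]. ROWS is JSON, a list of rows, each an object of numbers: "tx", "ty", "tz": the shift along the tool's x, y, z in mm; "twist": the turn about the tool's z in rad; "hand": the closure in counts, from 0 (fully open) to 255 (shut). A call has 1 to 5 rows; each row shifts and turns the commanded pose from where the row before left it, along the tool's axes as they then stand; what a row does not reach is not made up. A row lasts 1/10 s, in which the tool goes at most 50 mm and 8.59 degrees, less where a joint would pass 70% of its speed; a pose out of reach is approached as far as the arm can. A call is refused whole if a number of a shift passes 50 or a number of a turn 0.15, either way. A call with a gripper value outside its range is refused whole. The fingers move at their own pace and stop on an object; FORCE is the grip in N (left out, the last holds). Time passes only in rows, so rows that do not move let the fingers close. It gives the time, the measured TCP pose, the force and the opening at its end, in the units of the state.
- sense(): the state, without advancing time (a new reading comes with each control period).
- capture(name): name is "scene" or "top" or "wrist"; returns a dict with "color" (480x640x3 uint8, red, green, blue), "vertical_fov" (degrees; the focal length in pixels is half the picture's height over the tangent of half this angle, whatever the lens; pixels are square), "cx", "cy" (the principal point, pixels), "xyz" and "orientation" of the camera in the world; the wrist camera has in their place "mount" (4x4, takes a point from camera to tool coordinates, whose origin is the TCP and whose axes are the flange's). Camera axes: x right, y up, looking along -z (the intrinsics and any distortion apply to the point x, -y, -z); pixel columns grow to the right and rows downward; lengths in m; the calibration is good to about 2 mm. A picture is of the moment at which its call begins: read the wrist's pose just before it. There is no depth.
- job_done(): hands the job in, once; it reports no verdict.
Trained networks look in a picture, given as the dict that the camera call returned (one of the last four; its "shot" number tells which), for a name from the list of things; names that differ only in an ending like _2 or _b are one class to them, and where a whole thing is asked for, a point or a joint stands for the part that bears it (a point fixed in the world has none). Each returns a list of dicts, best first, with "p" (0 to 1); they miss things now and then, are a little off and sometimes report something else, mostly with a low value. They report only what shows in the picture. A call takes as long as a camera call.
- silhouettes(target, picture): "mask" (480x640 bool, what is visible of it) and "extent" ([centre column, centre row, width, height] in pixels, round what is visible of it).
- spot_point(target, picture): "position" ([column, row] in pixels: a listed point, or the origin of a listed thing).
The state is a dict: "clock": time; "joints": joint angles; "joint_velocities": joint speeds; "effort": joint torques, N m; "position": TCP position; "orientation": TCP orientation; "contact_force": force on the tool from outside, world axes, zero at the start; "torque": the same for the moment, N m; "grip_width": finger opening in m.
Only numpy, scipy, OpenCV 4.12 (cv2) and the standard library are available. Lean on these libraries where they do the work, as an engineer would, in place of code of your own. Each camera call takes 0.05 s, during which the arm holds its last target.

## Working session

There is one attempt and no reset: what is moved stays moved. The work goes in short steps, Python scripts to look and compute and a shell command to move; the robot and the scene stay as the last step left them, time stands still between calls to the robot, and variables do not carry over. Pictures are saved under pics/ and viewed, and the job is handed in when it is done.

```bash
ls; mkdir -p pics
cat > h.py <<'E'
import numpy as np,cv2
from rig import sense,capture,job_done,silhouettes,spot_point,grip_depth
from scipy.spatial.transform import Rotation as R
def save(p,n): cv2.imwrite('pics/'+n+'.png',p['color'][:,:,::-1])
def cam(p,st=None):
    if 'mount' in p:
        T=np.eye(4);T[:3,:3]=R.from_euler('xyz',st['orientation']).as_matrix();T[:3,3]=st['position'];return T@p['mount']
    T=np.eye(4);o=np.array(p['orientation'])
    T[:3,:3]=o if o.shape==(3,3) else R.from_euler('xyz',o).as_matrix();T[:3,3]=p['xyz'];return T
def ray(p,uv,st=None):
    f=240/np.tan(np.radians(p['vertical_fov'])/2)
    T=cam(p,st);d=np.array([(uv[0]-p['cx'])/f,-(uv[1]-p['cy'])/f,-1]);return T[:3,3],T[:3,:3]@d
def atz(p,uv,z,st=None):
    o,d=ray(p,uv,st);return o+d*(z-o[2])/d[2]
E
python3 - <<'E'
from h import *
s=sense();print(s);print(grip_depth)
for n in ['scene','top']:
    p=capture(n);save(p,n+'0');print(n,{k:v for k,v in p.items() if k!='color'})
    for t,z in [('wheel_centre',.16),('handle',.192),('press',0),('oil_bottle',0),('tape_roll',0),('lock_cylinder',.03)]:
        r=spot_point(t,p)
        for q in r[:2]: print(n,t,q['p'],q['position'],atz(p,q['position'],z))
E
```

```text
pics
{'clock': 0.0, 'joints': array([ 1.21099078e+00,  1.26401453e-01, -4.06248096e-02,  1.40535958e+00,
       -2.45959415e-05,  1.57077733e+00]), 'joint_velocities': array([-0.00070094, -0.00150838, -0.00159491, -0.00191233, -0.00022346,
       -0.00134868]), 'effort': array([ 3.07999471e-04, -4.35913432e+01,  3.52925169e+01,  1.73164759e-02,
        2.96522649e-05,  1.47130010e-05]), 'position': array([0.18469667, 0.49095523, 0.19470954]), 'orientation': array([-3.14000313e+00,  2.45657080e-05,  2.78180614e+00]), 'contact_force': array([-0.24731218, -0.19216994, -0.66200852]), 'torque': array([0.01528718, 0.00420407, 0.05811419]), 'grip_width': 0.08552483854639287}
0.0187
scene {'vertical_fov': 54.931582301020924, 'cx': 322.9502025248296, 'cy': 230.35363642058164, 'xyz': array([ 0.21954095, -0.20453853,  0.66417001]), 'orientation': array([ 0.88128895,  0.01017176, -0.52137494]), 'shot': 1}
scene wheel_centre 0.82 [313.0, 232.9] [0.50165619 0.33099388 0.16      ]
scene handle 0.76 [336.8, 196.7] [0.5680838  0.36289574 0.192     ]
scene handle 0.21 [312.8, 294.0] [0.41992409 0.1820
[... 303 characters left out ...]
lock_cylinder 0.64 [312.5, 281.2] [0.50406106 0.34373699 0.03      ]
top {'vertical_fov': 50.25763400551755, 'cx': 326.35298922442047, 'cy': 229.88600649733664, 'xyz': array([0.37092969, 0.3638436 , 0.95125123]), 'orientation': array([ 0.19957292,  0.00383826, -1.41021054]), 'shot': 2}
top wheel_centre 0.84 [359.1, 253.2] [0.49987579 0.33595839 0.16      ]
top handle 0.94 [352.5, 206.2] [0.56486462 0.35773809 0.192     ]
top press 0.92 [352.8, 266.5] [0.49921327 0.33823914 0.        ]
top oil_bottle 0.84 [284.3, 287.0] [0.44113269 0.45795912 0.        ]
top tape_roll 0.8 [338.2, 209.9] [0.60236008 0.38208649 0.        ]
top lock_cylinder 0.58 [353.3, 265.7] [0.49675248 0.33837116 0.03      ]
```

View pics/scene0.png

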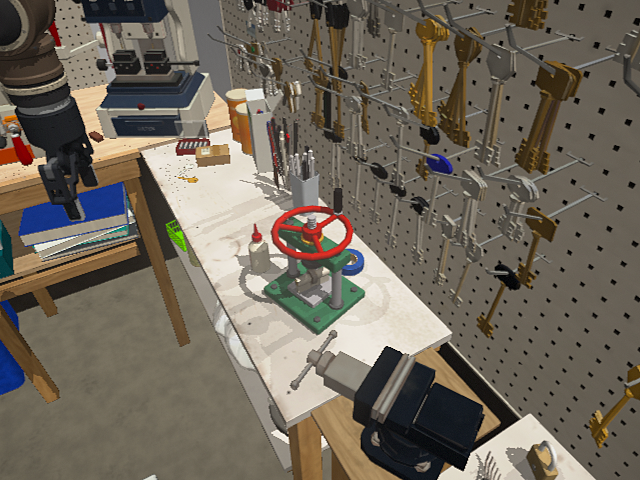

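View pics/top0.png

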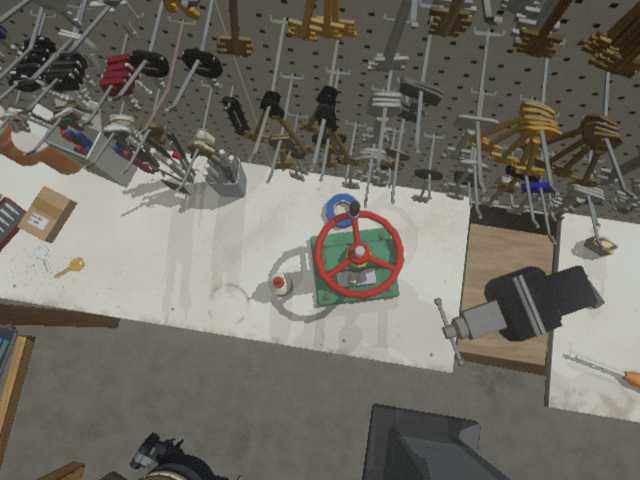

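The scene view shows the handle at about (337,197) and the hub at (312,228). The top view shows them at (354,208) and (359,253). The wall hooks reach close to the wheel, so I'll check the clearance.

Run:
```python
from h import *
a=cv2.imread('pics/scene0.png');b=cv2.imread('pics/top0.png')
cv2.imwrite('pics/zs.png',cv2.resize(a[120:320,230:490],None,fx=3,fy=3,interpolation=cv2.INTER_CUBIC))
cv2.imwrite('pics/zt.png',cv2.resize(b[110:310,240:500],None,fx=3,fy=3,interpolation=cv2.INTER_CUBIC))
```

```text
(no output)
```

View pics/zs.png

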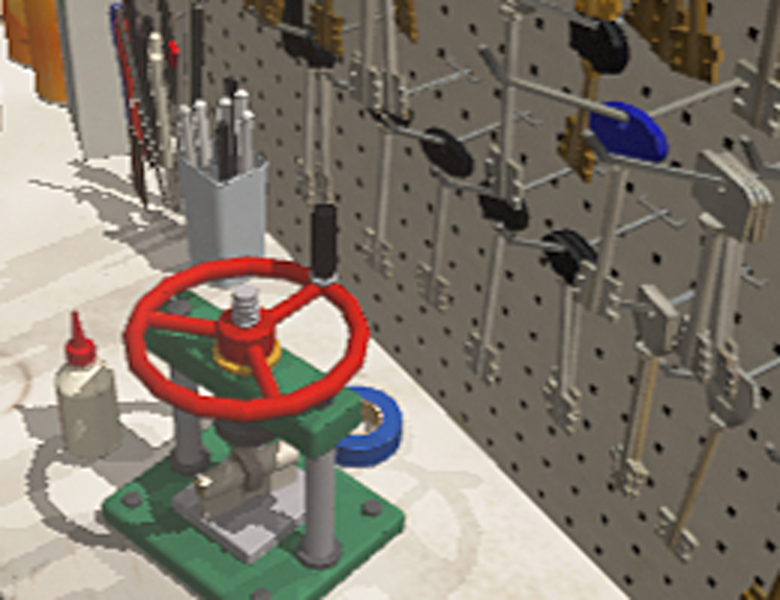

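View pics/zt.png

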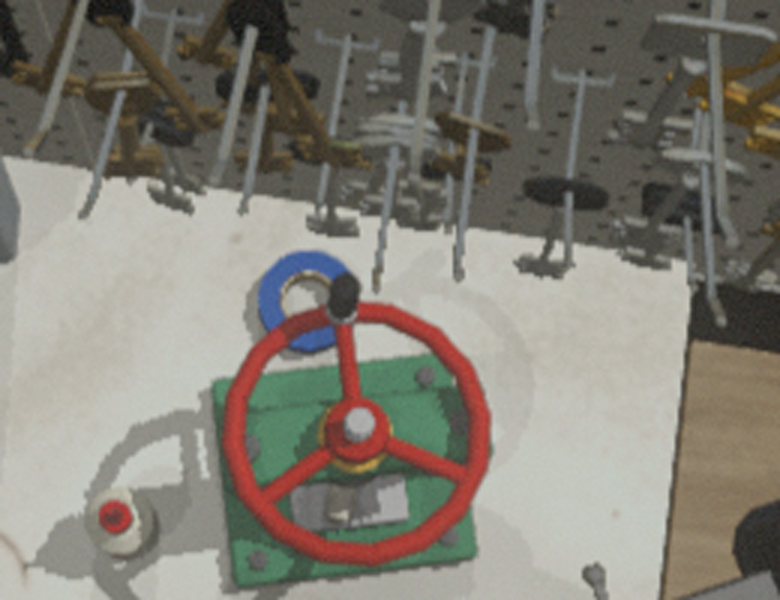

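Run:
```python
from h import *
p=capture('top');s=capture('scene')
T=np.linalg.inv(cam(s));f=240/np.tan(np.radians(s['vertical_fov'])/2)
for uv in [(366,204),(393,202),(321,180)]:
  for z in np.arange(.15,.65,.05):
    X=atz(p,uv,z);q=T[:3,:3]@X+T[:3,3]
    u=s['cx']+f*q[0]/-q[2];v=s['cy']-f*q[1]/-q[2]
    print(uv,X.round(3),'zoom',((u-230)*3).round(),((v-120)*3).round())
```

```text
(366, 204) [0.583 0.336 0.15 ] zoom 364.0 302.0
(366, 204) [0.569 0.338 0.2  ] zoom 345.0 240.0
(366, 204) [0.556 0.34  0.25 ] zoom 325.0 171.0
(366, 204) [0.543 0.342 0.3  ] zoom 302.0 95.0
(366, 204) [0.53  0.343 0.35 ] zoom 278.0 12.0
(366, 204) [0.517 0.345 0.4  ] zoom 250.0 -81.0
(366, 204) [0.503 0.347 0.45 ] zoom 220.0 -184.0
(366, 204) [0.49  0.348 0.5  ] zoom 185.0 -300.0
(366, 204) [0.477 0.35  0.55 ] zoom 147.0 -432.0
(366, 204) [0.464 0.352 0.6  ] zoom 102.0 -582.0
(393, 202) [0.593 0.294 0.15 ] zoom 418.0 336.0
(393, 202) [0.579 0.298 0.2  ] zoom 398.0 271.0
(393, 202) [0.565 0.303 0.25 ] zoom 376.0 199.0
(393, 202) [0.551 0.307 0.3  ] zoom 351.0 120.0
(393, 202) [0.537 0.311 0.35 ] zoom 324.0 34.0
(393, 202) [0.524 0.316 0.4  ] zoom 295.0 -62.0
(393, 202) [0.51 0.32 0.45] zoom 262.0 -169.0
(393, 202) [0.496 0.324 0.5  ] zoom 225.0 -288.0
(393, 202) [0.482 0.329 0.55 ] zoom 183.0 -423.0
(393, 202) [0.468 0.333 0.6  ] zoom 135.0 -577.0
(321, 180) [0.611 0.415 0.15 ] zoom 335.0 224.0
(321, 180) [0.596 0.411 0.2  ] zoom 318.0 167.0
(321, 180) [0.581 0.408 0.25 ] zoom 300.0 104.0
(321, 180) [0.566 0.405 0.3  ] zoom 280.0 35.0
(321, 180) [0.551 0.402 0.35 ] zoom 257.0 -41.0
(321, 180) [0.536 0.399 0.4  ] zoom 232.0 -127.0
(321, 180) [0.521 0.396 0.45 ] zoom 204.0 -222.0
(321, 180) [0.506 0.392 0.5  ] zoom 172.0 -330.0
(321, 180) [0.491 0.389 0.55 ] zoom 136.0 -452.0
(321, 180) [0.476 0.386 0.6  ] zoom 95.0 -593.0
```

Run:
```python
from h import *
a=cv2.imread('pics/scene0.png')
pts=[(364,302),(345,240),(325,171),(302,95),(278,12),(250,-81),(220,-184),(185,-300)]
c=cv2.resize(a[0:200,230:490],None,fx=3,fy=3,interpolation=cv2.INTER_CUBIC)
for p in pts: cv2.circle(c,(p[0],p[1]+360),3,(0,0,255),1)
for p in [(398,271),(376,199),(351,120),(324,34),(295,-62),(262,-169),(225,-288)]: cv2.circle(c,(p[0],p[1]+360),3,(0,255,0),1)
cv2.imwrite('pics/zs2.png',c)
```

```text
(no output)
```

View pics/zs2.png

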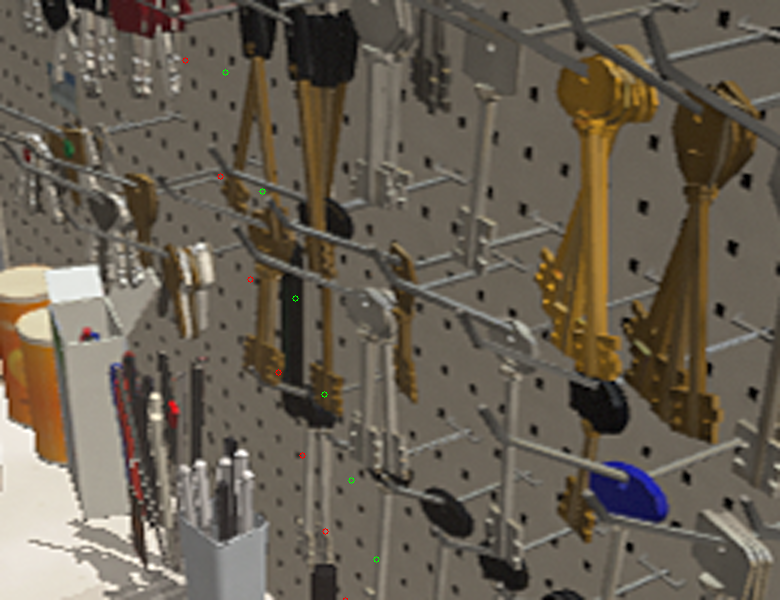

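Run:
```python
from h import *
p=capture('top');s=capture('scene')
T=np.linalg.inv(cam(p));f=240/np.tan(np.radians(p['vertical_fov'])/2)
b=p['color'][:,:,::-1]
c=cv2.resize(b[50:250,240:500],None,fx=3,fy=3,interpolation=cv2.INTER_CUBIC)
cols=[(0,0,255),(0,255,0),(255,0,0),(0,255,255),(255,0,255)]
for k,q in enumerate([(212,155),(240,232),(358,210),(483,410),(580,520)]):
  uv=(230+q[0]/3,q[1]/3)
  o,d=ray(s,uv)
  for x in np.arange(.46,.68,.02):
    X=o+d*(x-o[0])/d[0]; r=T[:3,:3]@X+T[:3,3]
    u=p['cx']+f*r[0]/-r[2];v=p['cy']-f*r[1]/-r[2]
    pt=(int((u-240)*3),int((v-50)*3));cv2.circle(c,pt,3,cols[k],-1)
    print(k,X.round(3),pt)
cv2.imwrite('pics/zt2.png',c)
```

```text
0 [0.46  0.268 0.489] (622, 606)
0 [0.48  0.307 0.474] (495, 532)
0 [0.5   0.347 0.46 ] (378, 464)
0 [0.52  0.386 0.445] (270, 401)
0 [0.54  0.425 0.43 ] (169, 342)
0 [0.56  0.465 0.416] (76, 288)
0 [0.58  0.504 0.401] (-10, 237)
0 [0.6   0.543 0.387] (-92, 189)
0 [0.62  0.583 0.372] (-168, 145)
0 [0.64  0.622 0.357] (-240, 103)
0 [0.66  0.661 0.343] (-307, 64)
0 [0.68  0.701 0.328] (-371, 26)
1 [0.46  0.247 0.466] (670, 628)
1 [0.48  0.285 0.45 ] (551, 558)
1 [0.5   0.323 0.433] (441, 494)
1 [0.52  0.36  0.417] (340, 434)
1 [0.54  0.398 0.4  ] (247, 380)
1 [0.56  0.435 0.384] (160, 329)
1 [0.58  0.473 0.367] (79, 281)
1 [0.6   0.511 0.351] (4, 237)
1 [0.62  0.548 0.334] (-66, 196)
1 [0.64  0.586 0.318] (-132, 157)
1 [0.66  0.623 0.301] (-194, 121)
1 [0.68  0.661 0.285] (-252, 87)
2 [0.46  0.166 0.5  ] (974, 655)
2 [0.48  0.197 0.487] (857, 580)
2 [0.5   0.228 0.473] (749, 511)
2 [0.52  0.259 0.459] (649, 447)
2 [0.54  0.29  0.446] (556, 388)
2 [0.56  0.321 0.432] (470, 333)
2 [0.58  0.352 0.418] (388, 281)
2 [0.6   0.382 0.405] (312, 232)
2 [0.62  0.413 0.391] (241, 187)
2 [0.64  0.
[... 180 characters left out ...]
, 577)
3 [0.52  0.168 0.412] (868, 520)
3 [0.54  0.193 0.395] (789, 468)
3 [0.56  0.218 0.378] (715, 419)
3 [0.58  0.243 0.361] (646, 373)
3 [0.6   0.268 0.344] (582, 331)
3 [0.62  0.292 0.327] (522, 291)
3 [0.64  0.317 0.311] (466, 254)
3 [0.66  0.342 0.294] (413, 219)
3 [0.68  0.367 0.277] (363, 186)
4 [0.46  0.046 0.449] (1276, 733)
4 [0.48  0.066 0.431] (1182, 669)
4 [0.5   0.087 0.413] (1095, 610)
4 [0.52  0.108 0.395] (1015, 555)
4 [0.54  0.129 0.378] (942, 505)
4 [0.56 0.15 0.36] (873, 458)
4 [0.58  0.17  0.342] (810, 414)
4 [0.6   0.191 0.324] (750, 374)
4 [0.62  0.212 0.306] (695, 336)
4 [0.64  0.233 0.288] (643, 301)
4 [0.66  0.254 0.27 ] (595, 267)
4 [0.68  0.274 0.252] (549, 236)
```

View pics/zt2.png

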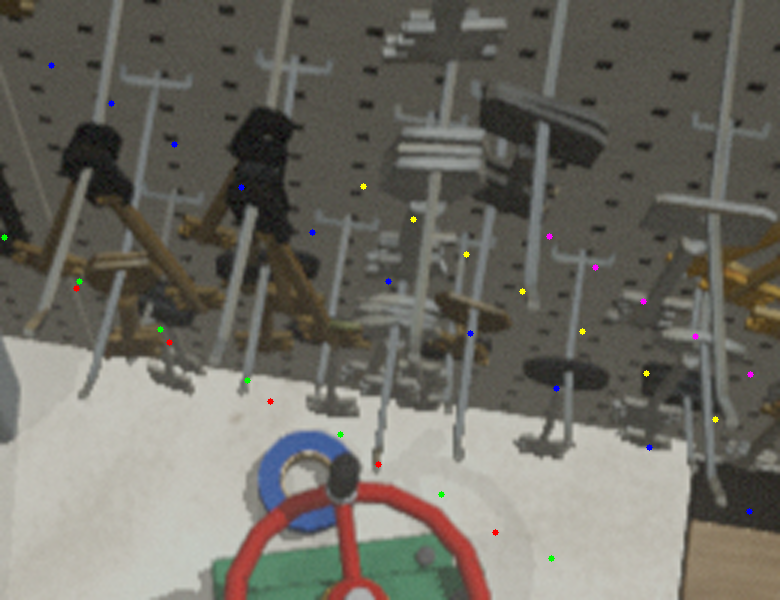

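The handle stands at about 20°, where 0° is +x from the hub. Pushing along −y starts the clockwise turn. I'll close the fingers and move to a staging point on the near-left side, above the wheel.

```bash
python3 -m inch '[{"tx":-30,"ty":3,"tz":-15,"hand":255},{"tx":-45,"ty":5,"tz":-15,"hand":255},{"tx":-45,"ty":5,"tz":-15,"hand":255},{"tx":-45,"ty":5,"tz":-15,"hand":255},{"tx":-45,"ty":5,"tz":-10,"hand":255}]' 20
python3 -m inch '[{"twist":-0.15},{"twist":-0.15},{"twist":-0.15},{"twist":-0.15},{"twist":-0.15}]'
python3 - <<'E'
from h import *
s=sense();print(s['joints'].round(3),s['position'],s['orientation'],s['contact_force'],s['grip_width'])
p=capture('wrist');save(p,'w1');print(p['mount'])
for t,z in [('wheel_centre',.16),('handle',.192)]:
    for q in spot_point(t,p)[:2]: print(t,q['p'],q['position'],atz(p,q['position'],z,s))
E
```

```text
[ 1.211  0.126 -0.04   1.405  0.     1.571] [0.18483104 0.49138853 0.19551717] [ 3.14153525e+00 -1.69970096e-05  2.78180121e+00] [0.03910543 1.1779887  0.24577379] 0.08535743085685578
[[-7.13072141e-04  9.45042417e-01  3.26946970e-01  8.48249896e-02]
 [ 9.99999702e-01  7.70437481e-04 -4.59529294e-05 -1.27735065e-03]
 [-2.95319667e-04  3.26946840e-01 -9.45042685e-01 -1.78699655e-01]
 [ 0.00000000e+00  0.00000000e+00  0.00000000e+00  1.00000000e+00]]schema error: expected keys tx, ty, tz, twist, hand
schema error: expected keys tx, ty, tz, twist, hand
```

```bash
test -f pics/w1.png && echo ok
```

```text
ok
```

View pics/w1.png

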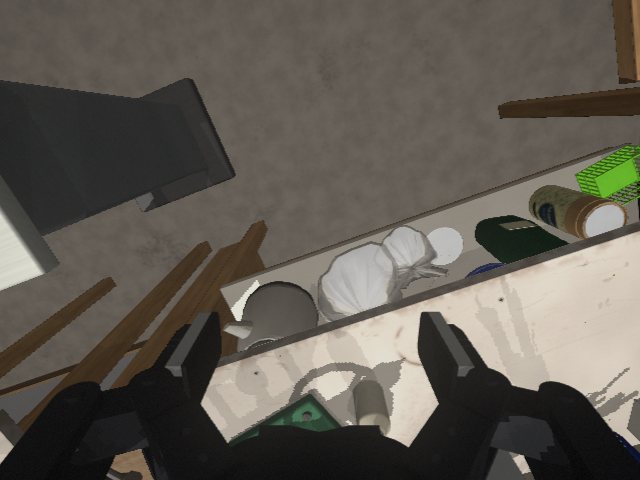

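Every row needs all five keys, so nothing moved. The wrist view shows only the bench edge, the bottle at (370,400) and a corner of the press at (300,420). Retrying with full rows.

```bash
python3 -m inch '[{"tx":-30,"ty":3,"tz":-15,"twist":0,"hand":255},{"tx":-45,"ty":5,"tz":-15,"twist":0,"hand":255},{"tx":-45,"ty":5,"tz":-15,"twist":0,"hand":255},{"tx":-45,"ty":5,"tz":-15,"twist":0,"hand":255},{"tx":-45,"ty":5,"tz":-10,"twist":0,"hand":255}]' 20
python3 -m inch '[{"tx":0,"ty":0,"tz":0,"twist":-0.15,"hand":255},{"tx":0,"ty":0,"tz":0,"twist":-0.15,"hand":255},{"tx":0,"ty":0,"tz":0,"twist":-0.15,"hand":255},{"tx":0,"ty":0,"tz":0,"twist":-0.15,"hand":255},{"tx":0,"ty":0,"tz":0,"twist":-0.15,"hand":255}]'
python3 - <<'E'
from h import *
s=sense();print(s['joints'].round(3))
E
```

```text
clock: 1.55
position: [0.3912, 0.4385, 0.2668]
orientation: [3.14, 0.0, 2.782]
contact_force: [0.1, 1.4, -1.0]
grip_width: 0.0127
clock: 2.05
position: [0.3896, 0.4389, 0.2654]
orientation: [-3.142, -0.0, -2.745]
contact_force: [0.4, 0.2, 0.5]
grip_width: -0.0003
[0.845 0.261 0.28  1.589 0.    0.449]
```

```bash
for i in 1 2 3 4; do python3 -m inch '[{"tx":0,"ty":0,"tz":0,"twist":-0.15,"hand":255},{"tx":0,"ty":0,"tz":0,"twist":-0.15,"hand":255},{"tx":0,"ty":0,"tz":0,"twist":-0.15,"hand":255},{"tx":0,"ty":0,"tz":0,"twist":-0.15,"hand":255},{"tx":0,"ty":0,"tz":0,"twist":-0.15,"hand":255}]' | tail -4 | head -1; done
python3 - <<'E'
from h import *
s=sense();print(s['joints'].round(3),s['position'],s['orientation'])
p=capture('wrist');save(p,'w2')
for t,z in [('wheel_centre',.16),('handle',.192)]:
    for q in spot_point(t,p)[:2]: print(t,q['p'],q['position'],atz(p,q['position'],z,s))
p=capture('top');save(p,'t2');r=silhouettes('handle',p)[0];print(r['p'],r['extent'])
E
```

```text
position: [0.3895, 0.439, 0.2654]
position: [0.3895, 0.439, 0.2654]
position: [0.3895, 0.439, 0.2654]
position: [0.3895, 0.439, 0.2654]
[ 0.845  0.261  0.28   1.589  0.    -2.551] [0.3895106  0.4389814  0.26544514] [3.14156514e+00 5.75684774e-05 2.54808493e-01]
wheel_centre 0.83 [484.9, 123.8] [0.50134045 0.33504486 0.16      ]
handle 0.72 [519.3, 16.2] [0.56244478 0.35379779 0.192     ]
0.8 [357.4, 248.6, 89.9, 98.9]
```

View pics/w2.png

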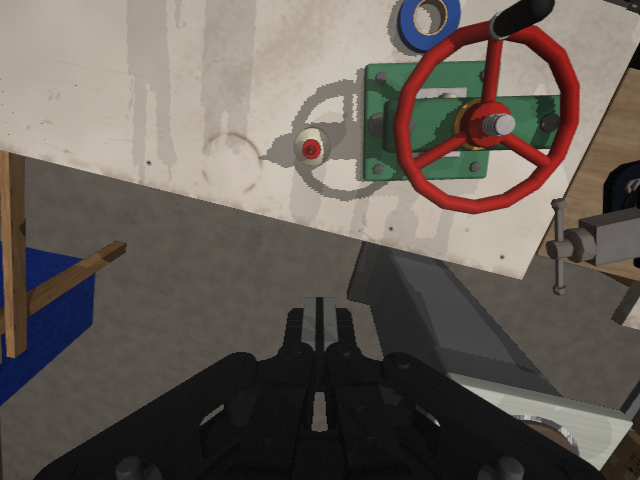

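View pics/t2.png

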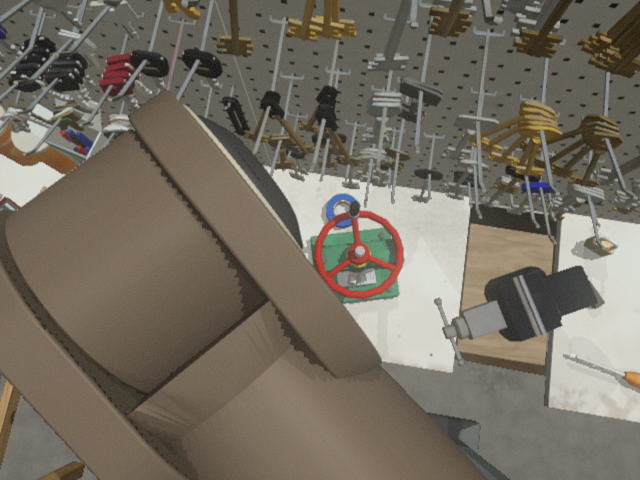

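Run:
```python
from h import *
s={'position':[0.3895106,0.4389814,0.26544514],'orientation':[3.14156514,0,2.54808493e-01]}
p=capture('wrist')
a=cv2.imread('pics/w2.png')
cv2.imwrite('pics/w2z.png',cv2.resize(a[0:220,380:600],None,fx=2.7,fy=2.7,interpolation=cv2.INTER_CUBIC))
# ellipse rim fit via projected model: red mask
hsv=cv2.cvtColor(a,cv2.COLOR_BGR2HSV);m=((hsv[...,0]<8)|(hsv[...,0]>172))&(hsv[...,1]>150)&(hsv[...,2]>60);m[:, :380]=0
f=240/np.tan(np.radians(p['vertical_fov'])/2);T=np.linalg.inv(cam(p,s))
ys,xs=np.nonzero(m)
P=np.array([atz(p,(x,y),.16,s) for x,y in zip(xs,ys)])[:,:2]
from scipy.optimize import least_squares
c=np.array([.501,.335])
for it in range(8):
    r=np.hypot(*(P-c).T);k=abs(r-.065)<.010
    c=least_squares(lambda c:np.hypot(*(P[k]-c).T)-.065,c).x
print('centre',c,k.sum())
d=P-c;r=np.hypot(*d.T);k=(r>.025)&(r<.055);ang=np.degrees(np.arctan2(d[k,1],d[k,0]))
h,e=np.histogram(ang,bins=180,range=(-180,180));print([(e[i],h[i]) for i in range(180) if h[i]>15])
for c0 in (18,-102,138):
    q=(ang-c0+180)%360-180;print(c0+np.median(q[abs(q)<25]))
```

```text
centre [0.50176259 0.33458644] 7567
[(np.float64(-114.0), np.int64(16)), (np.float64(-112.0), np.int64(39)), (np.float64(-110.0), np.int64(68)), (np.float64(-108.0), np.int64(68)), (np.float64(-106.0), np.int64(69)), (np.float64(-104.0), np.int64(71)), (np.float64(-102.0), np.int64(68)), (np.float64(-100.0), np.int64(39)), (np.float64(8.0), np.int64(28)), (np.float64(10.0), np.int64(69)), (np.float64(12.0), np.int64(87)), (np.float64(14.0), np.int64(86)), (np.float64(16.0), np.int64(91)), (np.float64(18.0), np.int64(86)), (np.float64(20.0), np.int64(51)), (np.float64(128.0), np.int64(30)), (np.float64(130.0), np.int64(69)), (np.float64(132.0), np.int64(66)), (np.float64(134.0), np.int64(69)), (np.float64(136.0), np.int64(69)), (np.float64(138.0), np.int64(68)), (np.float64(140.0), np.int64(61)), (np.float64(142.0), np.int64(24))]
15.528052960671857
-105.06968837053317
135.7890216212592
```

View pics/w2z.png

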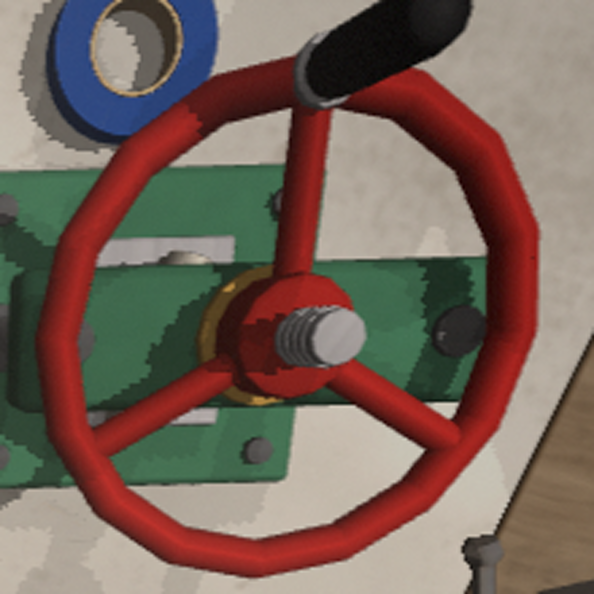

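The wrist view gives the wheel centre as (0.5017, 0.3346). The three spokes agree on a handle angle of 15.4°. Next I'll descend on the left side and go in slowly, watching for contact with the hooks.

```bash
python3 -m inch '[{"tx":20,"ty":5,"tz":10,"twist":-0.06,"hand":255},{"tx":20,"ty":5,"tz":20,"twist":-0.06,"hand":255},{"tx":20,"ty":5,"tz":20,"twist":0,"hand":255},{"tx":15,"ty":5,"tz":20,"twist":0,"hand":255},{"tx":0,"ty":0,"tz":11,"twist":0,"hand":255}]'
python3 -m inch '[{"tx":10,"ty":10,"tz":0,"twist":0,"hand":255},{"tx":10,"ty":10,"tz":0,"twist":0,"hand":255},{"tx":10,"ty":10,"tz":0,"twist":0,"hand":255},{"tx":0,"ty":0,"tz":0,"twist":0,"hand":255}]'
python3 - <<'E'
from h import *
s=sense();print(s['joints'].round(3),s['position'],s['orientation'],s['contact_force'],s['effort'].round(2))
p=capture('scene');save(p,'s3')
E
```

```text
clock: 4.85
position: [0.468, 0.443, 0.1818]
orientation: [3.14, 0.002, 0.365]
contact_force: [-0.5, -0.4, -0.2]
grip_width: 0.0002
clock: 5.25
position: [0.5078, 0.4256, 0.1855]
orientation: [-3.141, -0.002, 0.366]
contact_force: [-0.3, -0.7, 0.1]
grip_width: 0.0
[ 0.698  0.395  0.288  1.462 -0.    -2.81 ] [0.50780745 0.42562943 0.18554054] [-3.14138295e+00 -2.00066931e-03  3.66292577e-01] [-0.33805539 -0.73881812  0.13762599] [ -0.47 -60.54  35.47   0.    -0.09  -0.13]
```

View pics/s3.png

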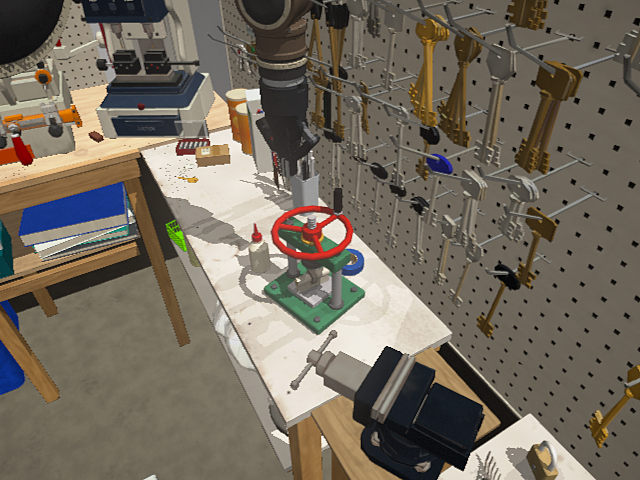

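The gripper is at (290,140), left of the handle at (337,197), and nothing is touching. I'll continue in.

```bash
python3 -m inch '[{"tx":8,"ty":8,"tz":0,"twist":0,"hand":255},{"tx":8,"ty":8,"tz":0,"twist":0,"hand":255},{"tx":0,"ty":0,"tz":0,"twist":0,"hand":255}]'
python3 -m inch '[{"tx":6,"ty":10,"tz":0,"twist":0,"hand":255},{"tx":6,"ty":10,"tz":0,"twist":0,"hand":255},{"tx":0,"ty":8,"tz":0,"twist":0,"hand":255},{"tx":0,"ty":0,"tz":0,"twist":0,"hand":255}]'
python3 - <<'E'
from h import *
s=sense();print(s['joints'].round(3),s['position'],s['orientation'],s['contact_force'],s['effort'].round(2))
p=capture('scene');save(p,'s4')
p=capture('top');save(p,'t4')
E
python3 -c "
import cv2;a=cv2.imread('pics/s4.png');cv2.imwrite('pics/s4z.png',cv2.resize(a[40:290,220:480],None,fx=2.4,fy=2.4))"
```

```text
clock: 5.6
position: [0.5277, 0.4166, 0.1844]
orientation: [3.141, -0.0, 0.367]
contact_force: [0.7, -0.0, -0.5]
grip_width: -0.0003
clock: 6.0
position: [0.5483, 0.3942, 0.1845]
orientation: [3.141, 0.0, 0.367]
contact_force: [0.2, -0.1, -0.3]
grip_width: -0.0001
[ 0.623  0.424  0.328  1.475 -0.    -2.885] [0.54833343 0.39421678 0.18447648] [3.14135228e+00 2.28896588e-04 3.67030333e-01] [ 0.24798903 -0.07327979 -0.31210397] [-4.400e-01 -6.197e+01  3.518e+01 -4.000e-02 -6.000e-02 -8.000e-02]
```

View pics/s4z.png

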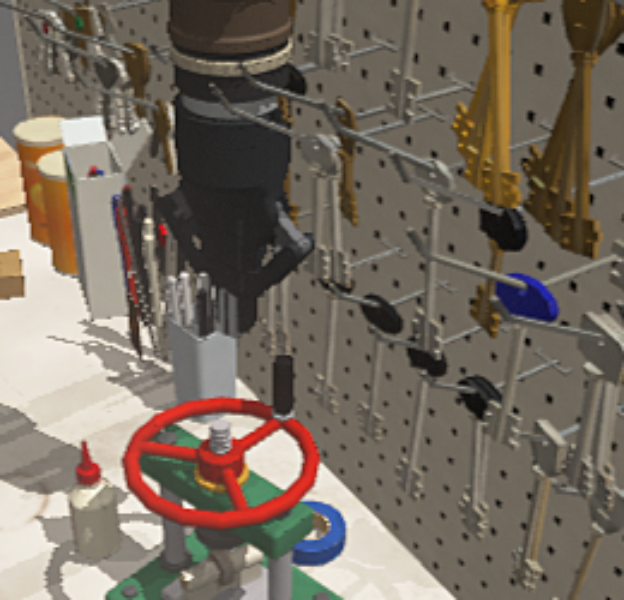

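View pics/t4.png

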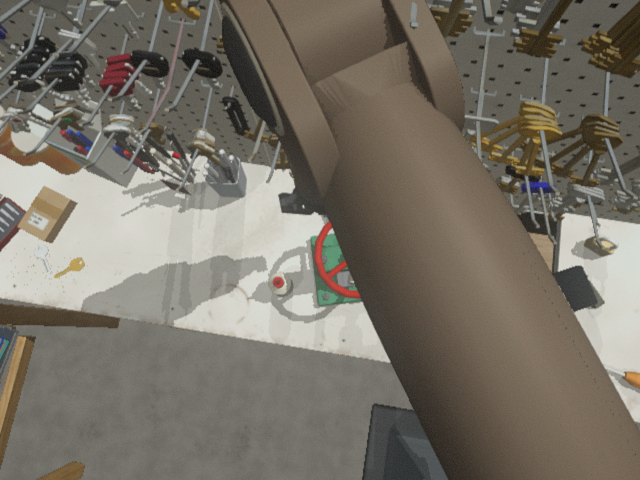

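One hook passes in front of the gripper in the image, near zoom (210,90). If it's solid I'll feel it soon, so I'll take 4 mm steps and check force and lag each time.

```bash
python3 -m inch '[{"tx":0,"ty":4,"tz":0,"twist":0,"hand":255},{"tx":0,"ty":0,"tz":0,"twist":0,"hand":255}]'
python3 -m inch '[{"tx":0,"ty":4,"tz":0,"twist":0,"hand":255},{"tx":0,"ty":0,"tz":0,"twist":0,"hand":255}]'
python3 - <<'E'
from h import *
s=sense();print(s['joints'].round(3),s['position'],s['contact_force'],s['effort'].round(2))
E
```

```text
clock: 6.3
position: [0.5491, 0.3916, 0.1847]
orientation: [3.142, -0.0, 0.369]
contact_force: [-0.4, -0.5, 0.1]
grip_width: 0.0002
clock: 6.5
position: [0.5506, 0.3878, 0.1846]
orientation: [3.142, -0.0, 0.369]
contact_force: [0.4, 0.4, 0.4]
grip_width: 0.0004
[ 0.614  0.42   0.322  1.473 -0.    -2.897] [0.55063149 0.38777155 0.18458662] [0.43369119 0.38676753 0.36541291] [-5.000e-02 -6.199e+01  3.516e+01 -1.000e-02 -2.000e-02 -4.000e-02]
```

```bash
for i in 1 2; do python3 -m inch '[{"tx":0,"ty":4,"tz":0,"twist":0,"hand":255},{"tx":0,"ty":0,"tz":0,"twist":0,"hand":255}]'; done
python3 - <<'E'
from h import *
s=sense();print(s['position'],s['contact_force'],s['effort'].round(2))
p=capture('scene');a=p['color'][:,:,::-1];cv2.imwrite('pics/s5z.png',cv2.resize(a[40:290,220:480],None,fx=2.4,fy=2.4))
p=capture('wrist');save(p,'w5')
E
```

```text
clock: 6.7
position: [0.5522, 0.3839, 0.1845]
orientation: [3.141, -0.0, 0.368]
contact_force: [0.1, 0.8, 1.1]
grip_width: -0.0001
clock: 6.9
position: [0.5537, 0.3802, 0.1845]
orientation: [3.141, -0.0, 0.368]
contact_force: [0.9, 1.1, 0.4]
grip_width: -0.0001
[0.55366614 0.38015964 0.18452742] [0.86752384 1.13836234 0.36975812] [-6.000e-02 -6.176e+01  3.517e+01 -1.000e-02 -2.000e-02 -4.000e-02]
```

View pics/s5z.png

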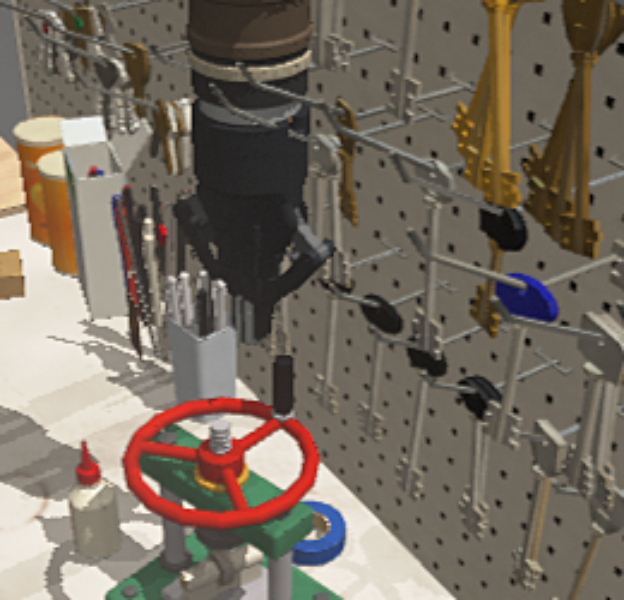

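View pics/w5.png

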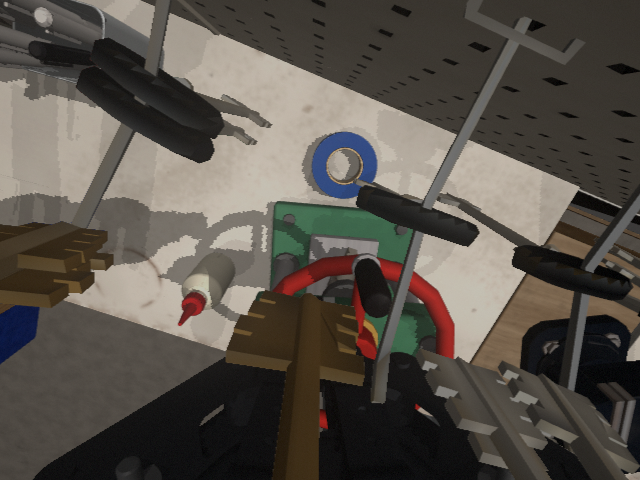

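The wrist view shows a gold key at (300,350) and a hook at (400,330) already overlapping the gripper's space with no force. The pegboard hangings are therefore not obstructing. I'll go on to contact.

```bash
python3 -m inch '[{"tx":0,"ty":4,"tz":0,"twist":0,"hand":255},{"tx":0,"ty":0,"tz":0,"twist":0,"hand":255}]'; for i in 1 2 3; do python3 -m inch '[{"tx":0,"ty":2,"tz":0,"twist":0,"hand":255},{"tx":0,"ty":0,"tz":0,"twist":0,"hand":255}]' | grep -v -e ori -e grip; done
python3 - <<'E'
from h import *
s=sense();print(s['position'],s['contact_force'])
p=capture('scene');a=p['color'][:,:,::-1];cv2.imwrite('pics/s6z.png',cv2.resize(a[140:290,270:400],None,fx=4,fy=4))
E
```

```text
clock: 7.2
position: [0.5551, 0.3764, 0.1845]
orientation: [3.141, 0.0, 0.368]
contact_force: [-0.6, 0.1, 0.5]
grip_width: 0.0003
clock: 7.4
position: [0.5557, 0.3748, 0.1845]
contact_force: [-0.1, -0.2, -0.3]
clock: 7.6
position: [0.5564, 0.373, 0.1845]
contact_force: [0.3, 0.1, -0.5]
clock: 7.8
position: [0.5571, 0.371, 0.1845]
contact_force: [0.1, -0.0, 0.2]
[0.55714218 0.37102825 0.18449963] [ 0.1308228  -0.01597438  0.22109247]
```

View pics/s6z.png

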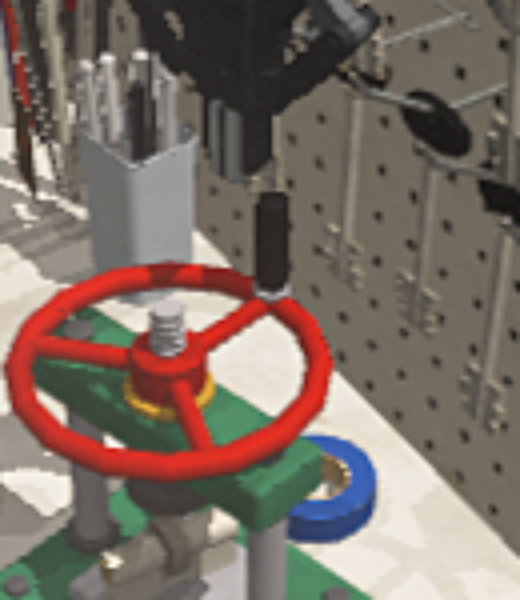

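```bash
for i in 1 2 3; do python3 -m inch '[{"tx":0,"ty":2,"tz":0,"twist":0,"hand":255},{"tx":0,"ty":0,"tz":0,"twist":0,"hand":255}]' | grep -v -e ori -e grip; done
python3 - <<'E'
from h import *
s=sense();p=capture('scene');T=np.linalg.inv(cam(p));f=240/np.tan(np.radians(p['vertical_fov'])/2)
for X in [s['position'],[.5644,.3519,.168],[.5644,.3519,.216]]:
    r=T[:3,:3]@np.array(X)+T[:3,3];print(p['cx']+f*r[0]/-r[2],p['cy']-f*r[1]/-r[2])
a=p['color'][:,:,::-1];cv2.imwrite('pics/s7z.png',cv2.resize(a[140:290,270:400],None,fx=4,fy=4))
E
```

```text
clock: 8.05
position: [0.5579, 0.3692, 0.1845]
contact_force: [1.0, 0.2, 0.2]
clock: 8.25
position: [0.5586, 0.3673, 0.1845]
contact_force: [-0.3, 0.6, -0.5]
clock: 8.45
position: [0.5593, 0.3654, 0.1845]
contact_force: [0.3, 0.5, -0.6]
331.7762186205238 200.9086336328815
338.11255636153663 211.44895472600342
338.41333641172645 189.0679080761826
```

View pics/s7z.png

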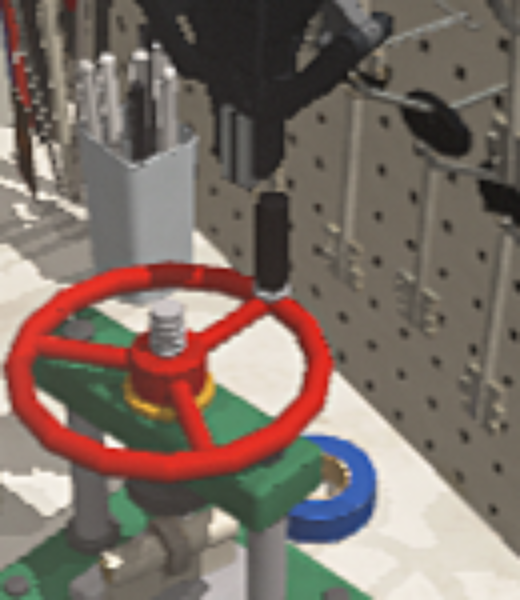

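Run:
```python
from h import *
s=sense();print(s['position'],s['orientation'])
p=capture('wrist');save(p,'w7');f=240/np.tan(np.radians(p['vertical_fov'])/2)
T=np.linalg.inv(p['mount'])
for z in (0,-.0187,-.03,-.05):
    r=T@np.array([0,0,z,1]);print(z,p['cx']+f*r[0]/-r[2],p['cy']-f*r[1]/-r[2])
```

```text
[0.55929187 0.36553429 0.18450751] [-3.14156665e+00 -2.14455292e-05  3.68423896e-01]
0 318.23403206213715 278.40653562225134
-0.0187 318.1393236388888 293.866736988463
-0.03 318.0724129000662 304.78924483179344
-0.05 317.9304305847327 327.9664355209528
```

View pics/w7.png

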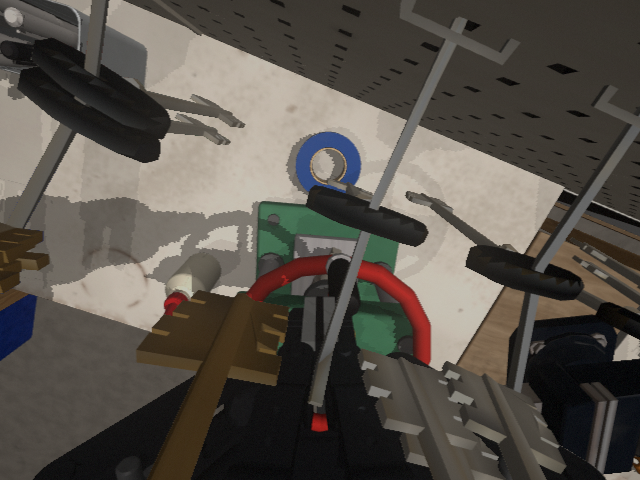

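Both cameras show the real fingertips about 30 mm above the reported TCP: scene (330,186) against a projected (332,201), and wrist row 297 against 278. I've also felt no handle contact at 14 mm. I'll back off a little and probe downward gently over the rim.

```bash
python3 -m inch '[{"tx":0,"ty":-12,"tz":0,"twist":0,"hand":255},{"tx":0,"ty":0,"tz":8,"twist":0,"hand":255},{"tx":0,"ty":0,"tz":0,"twist":0,"hand":255}]'; for i in 1 2 3 4; do python3 -m inch '[{"tx":0,"ty":0,"tz":3,"twist":0,"hand":255},{"tx":0,"ty":0,"tz":0,"twist":0,"hand":255}]' | grep -v -e ori -e grip; done
python3 - <<'E'
from h import *
p=capture('scene');a=p['color'][:,:,::-1];cv2.imwrite('pics/s8z.png',cv2.resize(a[140:290,270:400],None,fx=4,fy=4))
E
```

```text
clock: 8.85
position: [0.5542, 0.3772, 0.1749]
orientation: [3.141, 0.002, 0.37]
contact_force: [-0.2, 0.2, -0.2]
grip_width: 0.0002
clock: 9.05
position: [0.5547, 0.3767, 0.1729]
contact_force: [0.1, -0.7, -0.6]
clock: 9.25
position: [0.5549, 0.3766, 0.1701]
contact_force: [-0.7, -0.6, 0.6]
clock: 9.45
position: [0.5548, 0.3767, 0.1671]
contact_force: [-1.5, 0.5, -0.4]
clock: 9.65
position: [0.5548, 0.3767, 0.164]
contact_force: [0.8, 0.6, -0.2]
```

View pics/s8z.png

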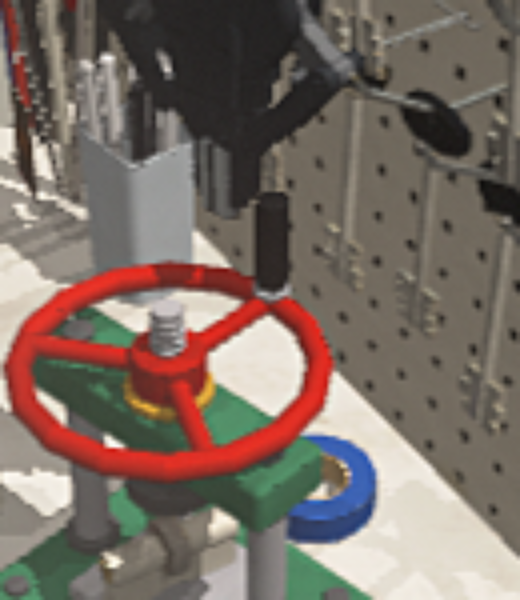

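There's still no contact at a TCP height of 0.164, below the rim top, so the true tips are indeed higher. I'll measure the offset from the image.

```bash
for i in 1 2 3; do python3 -m inch '[{"tx":0,"ty":0,"tz":3,"twist":0,"hand":255},{"tx":0,"ty":0,"tz":0,"twist":0,"hand":255}]' | grep -v -e ori -e grip; done
python3 - <<'E'
from h import *
s=sense();p=capture('scene');T=np.linalg.inv(cam(p));f=240/np.tan(np.radians(p['vertical_fov'])/2)
for dz in (0,.02,.03,.04,.05):
    r=T[:3,:3]@(s['position']+[0,0,dz])+T[:3,3];u,v=p['cx']+f*r[0]/-r[2],p['cy']-f*r[1]/-r[2];print(dz,(u-270)*5,(v-150)*5)
a=p['color'][:,:,::-1];cv2.imwrite('pics/s9z.png',cv2.resize(a[150:270,270:400],None,fx=5,fy=5,interpolation=cv2.INTER_CUBIC))
E
```

```text
clock: 9.9
position: [0.5548, 0.3768, 0.1611]
contact_force: [-0.5, -1.1, 0.5]
clock: 10.1
position: [0.5548, 0.3767, 0.158]
contact_force: [0.6, -0.2, -0.3]
clock: 10.3
position: [0.5547, 0.3767, 0.155]
contact_force: [0.4, 0.3, 0.1]
0 282.11650388186996 308.4606084259177
0.02 281.81646755910606 264.05345995038783
0.03 281.66296880026124 241.3347367237077
0.04 281.5070773023581 218.26187397935087
0.05 281.348736678886 194.82652618058665
```

View pics/s9z.png

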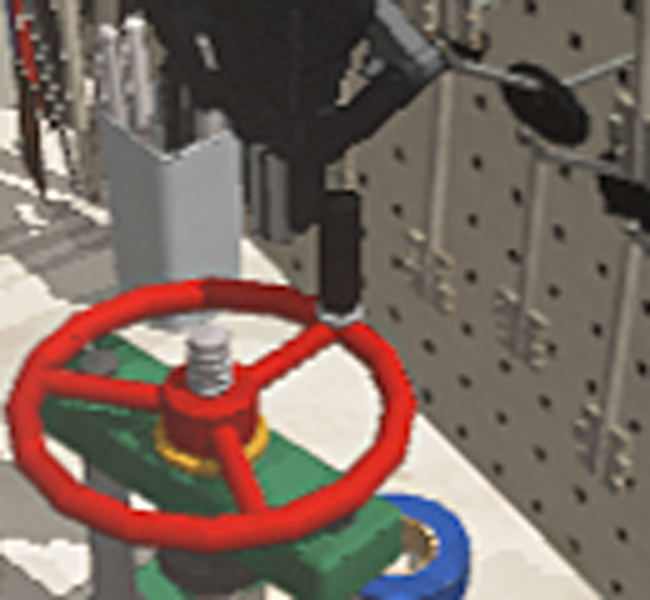

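The real tips sit about 31 mm above the TCP, at z≈0.186, beside the handle. I'll raise 4 mm so the knuckles clear the handle top, then feel for the handle.

```bash
python3 -m inch '[{"tx":0,"ty":1,"tz":-4,"twist":0,"hand":255},{"tx":0,"ty":0,"tz":0,"twist":0,"hand":255}]'| grep -v -e ori -e grip; for i in 1 2 3; do python3 -m inch '[{"tx":0,"ty":1,"tz":0,"twist":0,"hand":255},{"tx":0,"ty":0,"tz":0,"twist":0,"hand":255}]' | grep -v -e ori -e grip; done
```

```text
clock: 10.55
position: [0.5556, 0.376, 0.1603]
contact_force: [-0.0, 0.1, 0.8]
clock: 10.75
position: [0.5557, 0.3749, 0.1596]
contact_force: [0.8, -0.4, 0.7]
clock: 10.95
position: [0.556, 0.374, 0.1595]
contact_force: [-0.2, -0.3, 0.3]
clock: 11.15
position: [0.5562, 0.3734, 0.1595]
contact_force: [-0.4, 1.8, -0.6]
```

Contact is felt at (0.5562, 0.3734), where my geometry predicts it (23 mm centre-to-centre). Planning the arc now.

```bash
cat > plan.py <<'E'
from h import *
import sys
C=np.array([.5017,.3346]);D=.0228;T0=15.4
def pose(th): # handle angle deg unwrapped from 15.4 down
    prog=T0-th; psi=th+5.7+24.3*prog/360
    a=np.radians(psi-90);H=C+.065*np.array([np.cos(np.radians(th)),np.sin(np.radians(th))])
    return H-D*np.array([np.cos(a),np.sin(a)]),np.radians(psi)
def main(th_to,n,zt=.1595):
    s=sense();p=s['position'];psi=s['orientation'][2]
    # estimate current handle angle assuming contact
    best=min(np.arange(T0+8,T0-375,-.1),key=lambda t:np.hypot(*(pose(t)[0]-p[:2]))+.02*abs((pose(t)[1]-psi+np.pi)%(2*np.pi)-np.pi))
    pp,qq=pose(best)
    a=qq;y=np.array([np.sin(a),-np.cos(a)]);x=np.array([np.cos(a),np.sin(a)])
    print('clock',s['clock'],'th',round(best,1),'err x,y mm',((p[:2]-pp)@x*1e3).round(1),((p[:2]-pp)@y*1e3).round(1),'dpsi',np.degrees((psi-qq+np.pi)%(2*np.pi)-np.pi).round(1),'z',p[2].round(4),'F',s['contact_force'].round(1),'j6',s['joints'][5].round(3),'j',s['joints'][[0,1,2,3]].round(2))
    cp,ca=p[:2],psi
    for k in range(1,n+1):
        tp,ta=pose(best+(th_to-best)*k/n)
        d=tp-cp;x=np.array([np.cos(ca),np.sin(ca)]);y=np.array([np.sin(ca),-np.cos(ca)])
        tw=-((ta-ca+np.pi)%(2*np.pi)-np.pi)
        print('tx %.1f ty %.1f tz %.1f tw %.3f'%(d@x*1e3,d@y*1e3,(p[2]-zt)*1e3 if k==1 else 0,tw));cp,ca=tp,ta
main(float(sys.argv[1]),int(sys.argv[2]))
E
python3 plan.py -8.6 4
```

```text
clock 11.15 th 15.5 err x,y mm 0.2 -0.1 dpsi -0.1 z 0.1595 F [-0.4  1.8 -0.6] j6 -2.92 j [0.59 0.41 0.25 1.41]
tx 1.0 ty 7.0 tz -0.0 tw 0.097
tx 1.2 ty 6.9 tz 0.0 tw 0.098
tx 1.1 ty 6.8 tz 0.0 tw 0.098
tx 1.1 ty 6.8 tz 0.0 tw 0.098
```

```bash
python3 -m inch '[{"tx":1,"ty":7,"tz":0,"twist":0.098,"hand":255},{"tx":1.1,"ty":6.9,"tz":0,"twist":0.098,"hand":255},{"tx":1.1,"ty":6.8,"tz":0,"twist":0.098,"hand":255},{"tx":1.1,"ty":6.8,"tz":0,"twist":0.098,"hand":255},{"tx":0,"ty":0,"tz":0,"twist":0,"hand":255}]'
python3 plan.py -32.6 4
python3 - <<'E'
from h import *
p=capture('scene');a=p['color'][:,:,::-1];cv2.imwrite('pics/s10z.png',cv2.resize(a[150:270,270:400],None,fx=5,fy=5,interpolation=cv2.INTER_CUBIC))
E
```

```text
clock: 11.65
position: [0.5667, 0.3468, 0.1596]
orientation: [3.141, -0.0, -0.024]
contact_force: [-0.1, 0.6, 0.2]
grip_width: -0.0003
clock 11.65 th -9.4 err x,y mm 0.0 -0.0 dpsi 0.6 z 0.1596 F [-0.1  0.6  0.2] j6 -2.568 j [0.55 0.4  0.24 1.41]
tx 0.9 ty 6.6 tz 0.1 tw 0.105
tx 0.9 ty 6.6 tz 0.0 tw 0.094
tx 0.9 ty 6.6 tz 0.0 tw 0.094
tx 0.8 ty 6.5 tz 0.0 tw 0.094
```

View pics/s10z.png

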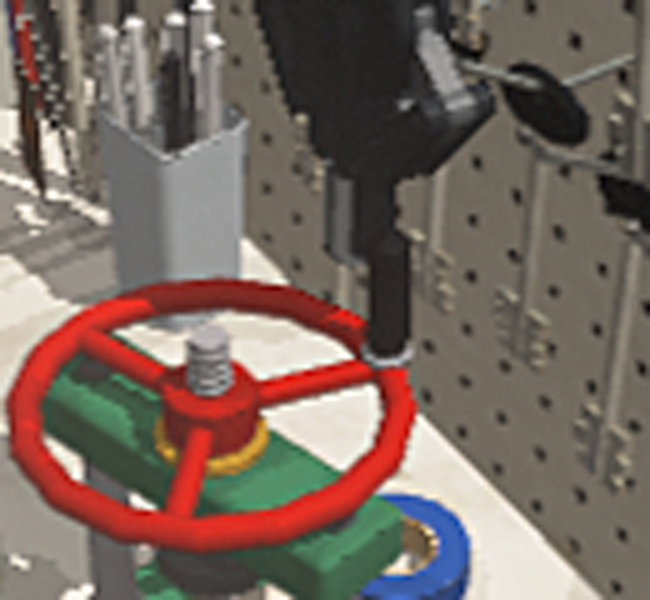

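The handle is following: it was at zoom (340,250) and is now at (388,300). Continuing round.

```bash
python3 -m inch '[{"tx":0.9,"ty":6.6,"tz":0,"twist":0.102,"hand":255},{"tx":0.9,"ty":6.6,"tz":0,"twist":0.098,"hand":255},{"tx":0.9,"ty":6.6,"tz":0,"twist":0.098,"hand":255},{"tx":0.8,"ty":6.6,"tz":0,"twist":0.098,"hand":255},{"tx":0,"ty":0,"tz":0,"twist":0,"hand":255}]'|grep force
python3 -m inch '[{"tx":0.8,"ty":6.6,"tz":0,"twist":0.098,"hand":255},{"tx":0.8,"ty":6.6,"tz":0,"twist":0.098,"hand":255},{"tx":0.8,"ty":6.6,"tz":0,"twist":0.098,"hand":255},{"tx":0.8,"ty":6.6,"tz":0,"twist":0.098,"hand":255},{"tx":0,"ty":0,"tz":0,"twist":0,"hand":255}]'|grep force
python3 plan.py -80.6 4
```

```text
contact_force: [0.0, -0.5, 0.4]
contact_force: [0.3, 0.3, 0.3]
clock 12.7 th -56.1 err x,y mm -0.4 -0.0 dpsi -0.8 z 0.1598 F [0.3 0.3 0.3] j6 -1.841 j [0.49 0.33 0.13 1.38]
tx 1.1 ty 6.9 tz 0.3 tw 0.087
tx 0.6 ty 6.9 tz 0.0 tw 0.100
tx 0.5 ty 6.8 tz 0.0 tw 0.100
tx 0.5 ty 6.8 tz 0.0 tw 0.100
```

```bash
python3 -m inch '[{"tx":1,"ty":6.9,"tz":0.3,"twist":0.09,"hand":255},{"tx":0.6,"ty":6.8,"tz":0,"twist":0.098,"hand":255},{"tx":0.5,"ty":6.8,"tz":0,"twist":0.098,"hand":255},{"tx":0.5,"ty":6.8,"tz":0,"twist":0.098,"hand":255},{"tx":0,"ty":0,"tz":0,"twist":0,"hand":255}]'|grep force
python3 -m inch '[{"tx":0.5,"ty":6.7,"tz":0,"twist":0.098,"hand":255},{"tx":0.4,"ty":6.7,"tz":0,"twist":0.098,"hand":255},{"tx":0.4,"ty":6.7,"tz":0,"twist":0.098,"hand":255},{"tx":0.4,"ty":6.7,"tz":0,"twist":0.098,"hand":255},{"tx":0,"ty":0,"tz":0,"twist":0,"hand":255}]'|grep force
python3 plan.py -128.6 4
python3 - <<'E'
from h import *
p=capture('scene');a=p['color'][:,:,::-1];cv2.imwrite('pics/s11z.png',cv2.resize(a[150:270,270:400],None,fx=5,fy=5,interpolation=cv2.INTER_CUBIC))
E
```

```text
contact_force: [-0.1, 0.1, 0.2]
contact_force: [0.2, 0.4, -0.4]
clock 13.7 th -104.8 err x,y mm -0.4 0.1 dpsi 0.3 z 0.1593 F [ 0.2  0.4 -0.4] j6 -1.067 j [0.49 0.22 0.   1.35]
tx 0.6 ty 6.4 tz -0.2 tw 0.102
tx 0.2 ty 6.6 tz 0.0 tw 0.097
tx 0.2 ty 6.5 tz 0.0 tw 0.097
tx 0.1 ty 6.5 tz 0.0 tw 0.097
```

View pics/s11z.png

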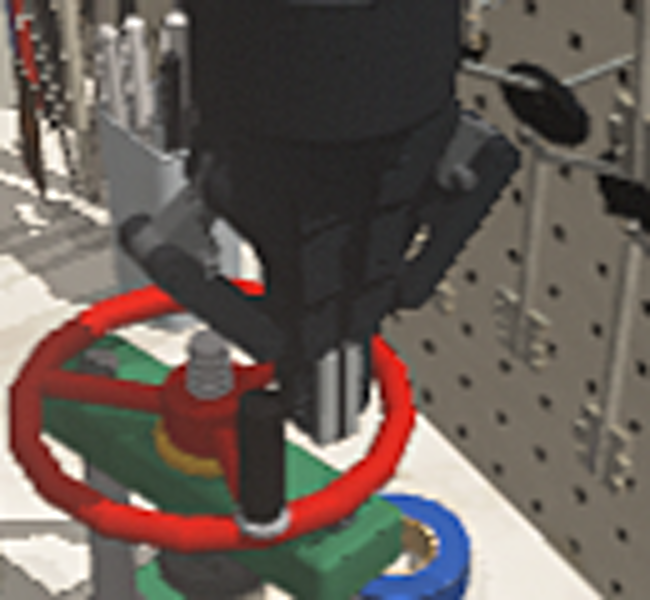

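The handle is now at zoom (262,460), with the fingertips behind it and going well. Continuing.

```bash
python3 -m inch '[{"tx":0.5,"ty":6.5,"tz":0,"twist":0.1,"hand":255},{"tx":0.2,"ty":6.6,"tz":0,"twist":0.098,"hand":255},{"tx":0.2,"ty":6.5,"tz":0,"twist":0.098,"hand":255},{"tx":0.1,"ty":6.5,"tz":0,"twist":0.098,"hand":255},{"tx":0,"ty":0,"tz":0,"twist":0,"hand":255}]'|grep force
python3 -m inch '[{"tx":0.1,"ty":6.5,"tz":0,"twist":0.098,"hand":255},{"tx":0.1,"ty":6.5,"tz":0,"twist":0.098,"hand":255},{"tx":0,"ty":6.5,"tz":0,"twist":0.098,"hand":255},{"tx":0,"ty":6.5,"tz":0,"twist":0.098,"hand":255},{"tx":0,"ty":0,"tz":0,"twist":0,"hand":255}]'|grep force
python3 plan.py -176.6 4
```

```text
contact_force: [-1.0, -0.1, 0.3]
contact_force: [0.7, 0.3, 0.5]
clock 14.75 th -152.7 err x,y mm -0.3 -0.0 dpsi -0.0 z 0.159 F [0.7 0.3 0.5] j6 -0.213 j [ 0.56  0.16 -0.08  1.33]
tx 0.2 ty 6.5 tz -0.5 tw 0.097
tx -0.2 ty 6.5 tz 0.0 tw 0.097
tx -0.2 ty 6.4 tz 0.0 tw 0.097
tx -0.2 ty 6.4 tz 0.0 tw 0.097
```

```bash
python3 -m inch '[{"tx":0.2,"ty":6.5,"tz":-0.4,"twist":0.098,"hand":255},{"tx":-0.2,"ty":6.5,"tz":0,"twist":0.098,"hand":255},{"tx":-0.2,"ty":6.4,"tz":0,"twist":0.098,"hand":255},{"tx":-0.2,"ty":6.4,"tz":0,"twist":0.098,"hand":255},{"tx":0,"ty":0,"tz":0,"twist":0,"hand":255}]'|grep force
python3 -m inch '[{"tx":-0.3,"ty":6.4,"tz":0,"twist":0.098,"hand":255},{"tx":-0.3,"ty":6.4,"tz":0,"twist":0.098,"hand":255},{"tx":-0.4,"ty":6.4,"tz":0,"twist":0.098,"hand":255},{"tx":-0.4,"ty":6.4,"tz":0,"twist":0.098,"hand":255},{"tx":0,"ty":0,"tz":0,"twist":0,"hand":255}]'|grep force
python3 plan.py -224.6 4
python3 - <<'E'
from h import *
p=capture('scene');a=p['color'][:,:,::-1];cv2.imwrite('pics/s12z.png',cv2.resize(a[150:270,230:400],None,fx=4.5,fy=4.5,interpolation=cv2.INTER_CUBIC))
E
```

```text
contact_force: [0.3, -0.4, 0.5]
contact_force: [-0.6, -0.7, 0.2]
clock 15.75 th -200.9 err x,y mm -0.7 -0.1 dpsi 0.0 z 0.1593 F [-0.6 -0.7  0.2] j6 0.659 j [ 0.65  0.18 -0.05  1.34]
tx 0.3 ty 6.4 tz -0.2 tw 0.097
tx -0.5 ty 6.3 tz 0.0 tw 0.096
tx -0.5 ty 6.2 tz 0.0 tw 0.096
tx -0.6 ty 6.2 tz 0.0 tw 0.096
```

View pics/s12z.png

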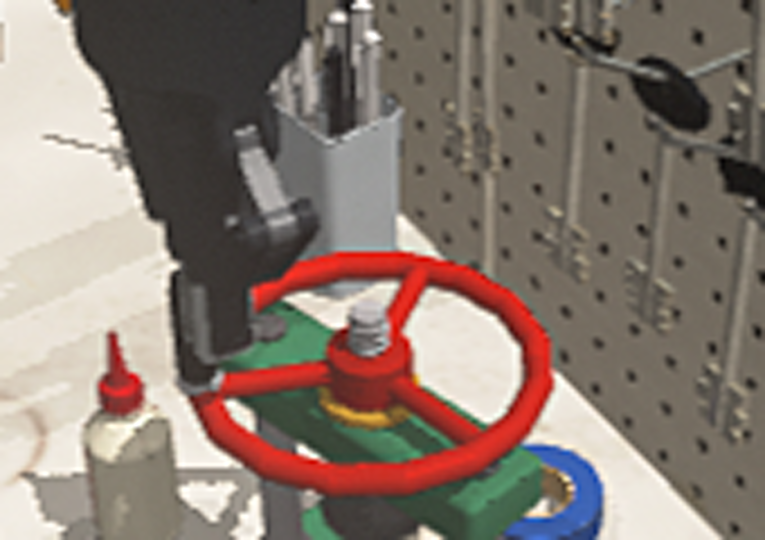

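The handle is at zoom (195,330), close to the predicted −201°, and the bottle is untouched. Continuing.

```bash
python3 -m inch '[{"tx":0.2,"ty":6.4,"tz":-0.2,"twist":0.097,"hand":255},{"tx":-0.4,"ty":6.3,"tz":0,"twist":0.097,"hand":255},{"tx":-0.5,"ty":6.3,"tz":0,"twist":0.097,"hand":255},{"tx":-0.5,"ty":6.3,"tz":0,"twist":0.097,"hand":255},{"tx":0,"ty":0,"tz":0,"twist":0,"hand":255}]'|grep force
python3 -m inch '[{"tx":-0.6,"ty":6.2,"tz":0,"twist":0.097,"hand":255},{"tx":-0.6,"ty":6.2,"tz":0,"twist":0.097,"hand":255},{"tx":-0.7,"ty":6.2,"tz":0,"twist":0.097,"hand":255},{"tx":-0.7,"ty":6.2,"tz":0,"twist":0.097,"hand":255},{"tx":0,"ty":0,"tz":0,"twist":0,"hand":255}]'|grep force
python3 plan.py -272.6 4
```

```text
contact_force: [0.6, 0.5, 0.3]
contact_force: [0.8, -0.1, -0.3]
clock 16.8 th -248.6 err x,y mm -0.2 -0.1 dpsi -0.0 z 0.1596 F [ 0.8 -0.1 -0.3] j6 1.474 j [0.69 0.27 0.05 1.36]
tx -0.6 ty 6.3 tz 0.1 tw 0.097
tx -0.9 ty 6.2 tz 0.0 tw 0.098
tx -0.9 ty 6.2 tz 0.0 tw 0.098
tx -0.9 ty 6.1 tz 0.0 tw 0.098
```

```bash
python3 -m inch '[{"tx":-0.6,"ty":6.3,"tz":0,"twist":0.098,"hand":255},{"tx":-0.9,"ty":6.2,"tz":0,"twist":0.098,"hand":255},{"tx":-0.9,"ty":6.2,"tz":0,"twist":0.098,"hand":255},{"tx":-0.9,"ty":6.1,"tz":0,"twist":0.098,"hand":255},{"tx":0,"ty":0,"tz":0,"twist":0,"hand":255}]'|grep force
python3 plan.py -296.6 4
python3 - <<'E'
from h import *
p=capture('scene');a=p['color'][:,:,::-1];cv2.imwrite('pics/s13z.png',cv2.resize(a[120:270,230:400],None,fx=4,fy=4,interpolation=cv2.INTER_CUBIC))
E
```

```text
contact_force: [0.4, -0.2, 0.0]
clock 17.3 th -272.7 err x,y mm -0.3 -0.1 dpsi -0.0 z 0.1597 F [ 0.4 -0.2  0. ] j6 1.858 j [0.68 0.31 0.12 1.37]
tx -0.7 ty 6.2 tz 0.2 tw 0.097
tx -1.0 ty 6.1 tz 0.0 tw 0.097
tx -1.1 ty 6.0 tz 0.0 tw 0.097
tx -1.1 ty 6.0 tz 0.0 tw 0.097
```

View pics/s13z.png

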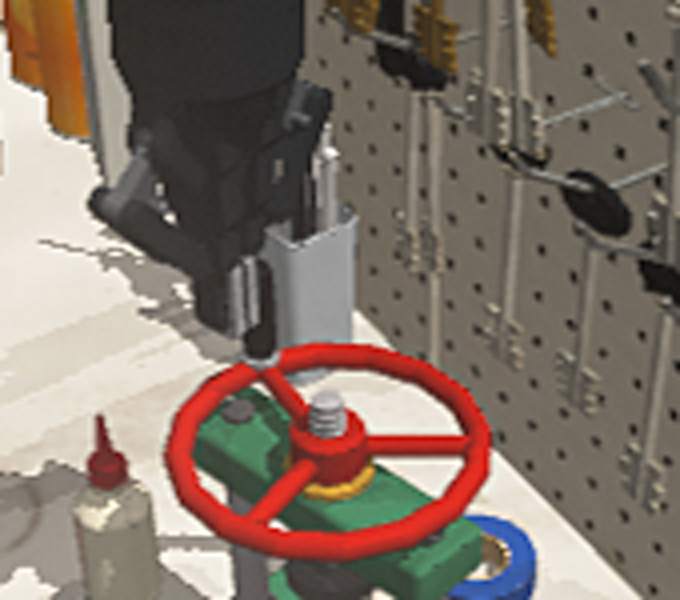

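The handle is on the left at zoom (262,310), with about 72° to go.

```bash
python3 -m inch '[{"tx":-0.7,"ty":6.2,"tz":0.2,"twist":0.097,"hand":255},{"tx":-1,"ty":6.1,"tz":0,"twist":0.097,"hand":255},{"tx":-1.1,"ty":6,"tz":0,"twist":0.097,"hand":255},{"tx":-1.1,"ty":6,"tz":0,"twist":0.097,"hand":255},{"tx":0,"ty":0,"tz":0,"twist":0,"hand":255}]'|grep force
python3 -m inch '[{"tx":-1.2,"ty":6,"tz":0,"twist":0.097,"hand":255},{"tx":-1.2,"ty":6,"tz":0,"twist":0.097,"hand":255},{"tx":-1.2,"ty":6,"tz":0,"twist":0.097,"hand":255},{"tx":-1.2,"ty":6,"tz":0,"twist":0.097,"hand":255},{"tx":0,"ty":0,"tz":0,"twist":0,"hand":255}]'|grep force
python3 plan.py -338.6 4
```

```text
contact_force: [0.1, -0.4, 0.5]
contact_force: [-0.9, 0.1, -0.7]
clock 18.35 th -320.6 err x,y mm -0.5 0.0 dpsi 0.2 z 0.1597 F [-0.9  0.1 -0.7] j6 2.582 j [0.63 0.38 0.21 1.4 ]
tx -0.5 ty 4.4 tz 0.2 tw 0.076
tx -1.0 ty 4.4 tz 0.0 tw 0.073
tx -1.0 ty 4.4 tz 0.0 tw 0.073
tx -1.0 ty 4.4 tz 0.0 tw 0.073
```

```bash
python3 -m inch '[{"tx":-0.5,"ty":4.4,"tz":0.2,"twist":0.074,"hand":255},{"tx":-1,"ty":4.4,"tz":0,"twist":0.073,"hand":255},{"tx":-1,"ty":4.4,"tz":0,"twist":0.073,"hand":255},{"tx":-1,"ty":4.4,"tz":0,"twist":0.073,"hand":255},{"tx":0,"ty":0,"tz":0,"twist":0,"hand":255}]'|grep force
python3 plan.py -343.2 3
python3 - <<'E'
from h import *
s=sense();print(s['position'],s['orientation'])
p=capture('wrist');save(p,'w14')
E
```

```text
contact_force: [-1.0, 0.4, 0.5]
clock 18.85 th -338.3 err x,y mm -0.4 -0.2 dpsi -0.1 z 0.1596 F [-1.   0.4  0.5] j6 2.849 j [0.6  0.39 0.22 1.4 ]
tx 0.1 ty 1.8 tz 0.1 tw 0.025
tx -0.3 ty 1.6 tz 0.0 tw 0.027
tx -0.3 ty 1.6 tz 0.0 tw 0.027
[0.54388988 0.37272461 0.15958416] [3.14157371e+00 3.38136220e-05 8.93485308e-01]
```

View pics/w14.png

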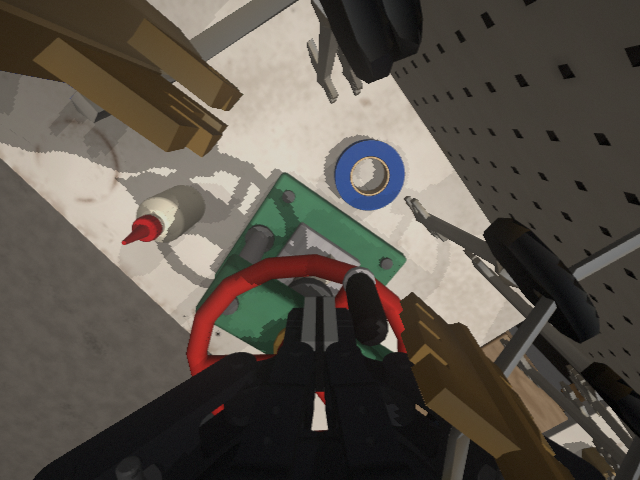

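Contact is still correct, with the handle at (365,310) against the finger. I'll push gently to about −343.5°, then back away and measure exactly.

```bash
python3 -m inch '[{"tx":0,"ty":1.8,"tz":0,"twist":0.025,"hand":255},{"tx":-0.3,"ty":1.7,"tz":0,"twist":0.027,"hand":255},{"tx":-0.3,"ty":1.7,"tz":0,"twist":0.027,"hand":255},{"tx":0,"ty":0,"tz":0,"twist":0,"hand":255}]'|grep force
python3 plan.py -344.6 1
python3 - <<'E'
from h import *
p=capture('scene');save(p,'s15');q=spot_point('handle',p)[0];print(q['position'])
E
```

```text
contact_force: [-3.5, 1.6, 0.7]
clock 19.3 th -343.4 err x,y mm 0.2 -0.0 dpsi -0.1 z 0.1593 F [-3.5  1.6  0.7] j6 2.925 j [0.59 0.39 0.22 1.4 ]
tx -0.5 ty 1.2 tz -0.2 tw 0.017
[336.3, 197.1]
```

```bash
python3 -c "
import cv2,numpy as np
a=cv2.imread('pics/scene0.png')[150:270,270:400];b=cv2.imread('pics/s15.png')[150:270,270:400]
cv2.imwrite('pics/cmp.png',cv2.resize(np.hstack([a,b]),None,fx=3,fy=3,interpolation=cv2.INTER_CUBIC))"
```

```text
(no output)
```

View pics/cmp.png

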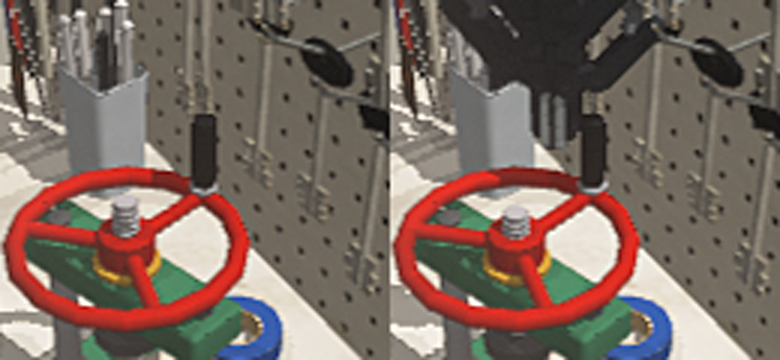

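By eye the handle and spokes match the starting picture. I'll back away and measure the spokes from the wrist camera.

```bash
python3 -m inch '[{"tx":0,"ty":-6,"tz":0,"twist":0,"hand":255},{"tx":0,"ty":-10,"tz":0,"twist":0,"hand":255},{"tx":0,"ty":0,"tz":-25,"twist":0,"hand":255},{"tx":0,"ty":0,"tz":-40,"twist":0,"hand":255},{"tx":0,"ty":0,"tz":-41,"twist":0,"hand":255}]'
python3 -m inch '[{"tx":-35,"ty":-30,"tz":0,"twist":0,"hand":255},{"tx":-35,"ty":-30,"tz":0,"twist":0,"hand":255},{"tx":-35,"ty":-30,"tz":0,"twist":0,"hand":255},{"tx":-34,"ty":-30,"tz":0,"twist":0,"hand":255},{"tx":0,"ty":0,"tz":0,"twist":0,"hand":255}]'
cat > meas.py <<'E'
from h import *
from scipy.optimize import least_squares
import sys
s=sense();print(s['clock'],s['position'],s['orientation'])
p=capture('wrist');save(p,sys.argv[1]);a=p['color'][:,:,::-1].copy()
hsv=cv2.cvtColor(a,cv2.COLOR_BGR2HSV);m=((hsv[...,0]<8)|(hsv[...,0]>172))&(hsv[...,1]>150)&(hsv[...,2]>60)
ys,xs=np.nonzero(m);P=np.array([atz(p,(x,y),.16,s) for x,y in zip(xs,ys)])[:,:2];c=np.array([.5017,.3346])
for it in range(8):
    r=np.hypot(*(P-c).T);k=abs(r-.065)<.010
    c=least_squares(lambda c:np.hypot(*(P[k]-c).T)-.065,c).x
print('centre',c,k.sum())
d=P-c;r=np.hypot(*d.T);k=(r>.025)&(r<.055);ang=np.degrees(np.arctan2(d[k,1],d[k,0]))
for c0 in (15.4,-104.6,135.4):
    q=(ang-c0+180)%360-180;print(c0,np.median(q[abs(q)<25]),(abs(q)<25).sum())
E
python3 meas.py w16
```

```text
clock: 19.9
position: [0.5355, 0.3804, 0.2661]
orientation: [3.141, 0.001, 0.81]
contact_force: [1.2, -0.1, 0.5]
grip_width: 0.0001
clock: 20.4
position: [0.349, 0.3618, 0.2669]
orientation: [-3.141, -0.001, 0.814]
contact_force: [0.7, 0.3, 0.4]
grip_width: -0.0001
20.4 [0.34904486 0.36175593 0.26688173] [-3.14132977e+00 -1.40144840e-03  8.13540790e-01]
centre [0.5015882  0.33490175] 8138
15.4 2.1344415324153942 593
-104.6 1.5499635082137218 442
135.4 1.7428191333137732 540
```

View pics/w16.png

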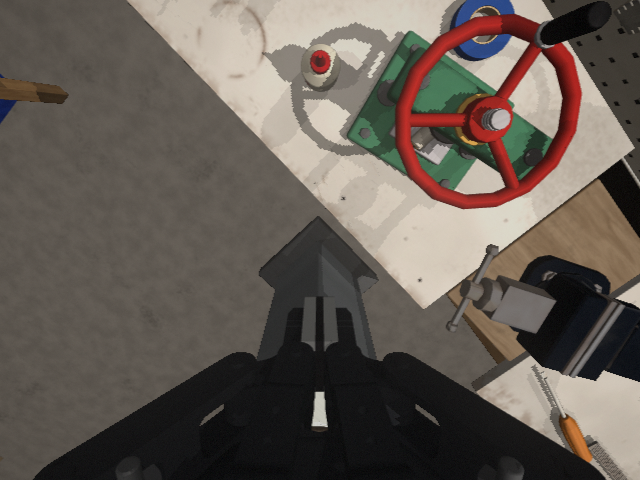

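The spokes read 17.2° against 15.4° at the start, so about 1.8° short. There's plenty of time, so I'll retrace and give a last nudge.

```bash
python3 -m inch '[{"tx":34,"ty":30,"tz":0,"twist":0,"hand":255},{"tx":35,"ty":30,"tz":0,"twist":0,"hand":255},{"tx":35,"ty":30,"tz":0,"twist":0,"hand":255},{"tx":35,"ty":30,"tz":0,"twist":0,"hand":255},{"tx":0,"ty":0,"tz":0,"twist":0,"hand":255}]' | head -2
python3 -m inch '[{"tx":0,"ty":0,"tz":35,"twist":0,"hand":255},{"tx":0,"ty":0,"tz":35,"twist":0,"hand":255},{"tx":0,"ty":0,"tz":25,"twist":0,"hand":255},{"tx":0,"ty":0,"tz":12,"twist":0,"hand":255},{"tx":0,"ty":0,"tz":0,"twist":0,"hand":255}]'
python3 - <<'E'
import sys;sys.argv=['x','-345.3','1']
import plan
from h import *
s=sense();p,a=plan.pose(-345.3);psi=s['orientation'][2];d=p-s['position'][:2]
print('to go',d@[np.cos(psi),np.sin(psi)]*1e3,d@[np.sin(psi),-np.cos(psi)]*1e3,psi-a%(2*np.pi))
E
```

```text
clock: 20.95
position: [0.542, 0.3802, 0.2598]
clock: 21.45
position: [0.5356, 0.3797, 0.1565]
orientation: [-3.141, 0.003, 0.81]
contact_force: [0.2, -0.0, 0.6]
grip_width: 0.0001
clock 21.45 th -327.7 err x,y mm -1.1 -0.6 dpsi -14.8 z 0.1565 F [ 0.2 -0.   0.6] j6 2.949 j [0.62 0.39 0.21 1.4 ]
tx -0.1 ty 17.9 tz -3.0 tw 0.029
to go -0.08747358552687884 17.91124255527134 0.028737489555986206
```

```bash
python3 -m inch '[{"tx":0,"ty":7,"tz":-3,"twist":0.02,"hand":255},{"tx":0,"ty":5,"tz":0,"twist":0,"hand":255},{"tx":0,"ty":3,"tz":0,"twist":0,"hand":255},{"tx":0,"ty":2,"tz":0,"twist":0,"hand":255},{"tx":0,"ty":0.9,"tz":0,"twist":0,"hand":255}]'
python3 -m inch '[{"tx":0,"ty":0,"tz":0,"twist":0,"hand":255}]'
python3 plan.py -345.3 1
```

```text
clock: 21.95
position: [0.5491, 0.3681, 0.1624]
orientation: [-3.141, -0.002, 0.79]
contact_force: [-2.4, 1.6, 3.0]
grip_width: -0.0001
clock: 22.05
position: [0.5491, 0.368, 0.162]
orientation: [-3.141, -0.001, 0.79]
contact_force: [-2.0, 1.1, 2.0]
grip_width: -0.0
clock 22.05 th -344.8 err x,y mm 0.8 0.4 dpsi 0.0 z 0.162 F [-2.   1.1  2. ] j6 2.942 j [0.59 0.39 0.23 1.41]
tx -0.9 ty 0.1 tz 2.5 tw 0.009
```

```bash
python3 -m inch '[{"tx":0,"ty":-6,"tz":0,"twist":0,"hand":255},{"tx":0,"ty":-10,"tz":0,"twist":0,"hand":255},{"tx":0,"ty":0,"tz":-25,"twist":0,"hand":255},{"tx":0,"ty":0,"tz":-40,"twist":0,"hand":255},{"tx":0,"ty":0,"tz":-40,"twist":0,"hand":255}]' | head -2
python3 -m inch '[{"tx":-35,"ty":-30,"tz":0,"twist":0,"hand":255},{"tx":-35,"ty":-30,"tz":0,"twist":0,"hand":255},{"tx":-35,"ty":-30,"tz":0,"twist":0,"hand":255},{"tx":-34,"ty":-30,"tz":0,"twist":0,"hand":255},{"tx":0,"ty":0,"tz":0,"twist":0,"hand":255}]' | head -2
python3 meas.py w17
python3 - <<'E'
from h import *
p=capture('top');save(p,'t17')
for t,z in [('wheel_centre',.16),('handle',.192),('oil_bottle',0),('tape_roll',0),('lock_cylinder',.03)]:
    for q in spot_point(t,p)[:1]: print(t,q['p'],q['position'])
a=cv2.imread('pics/top0.png')[190:310,260:420];b=cv2.imread('pics/t17.png')[190:310,260:420]
cv2.imwrite('pics/cmp2.png',cv2.resize(np.hstack([a,b]),None,fx=2.5,fy=2.5,interpolation=cv2.INTER_CUBIC))
E
```

```text
clock: 22.55
position: [0.5364, 0.3791, 0.2667]
clock: 23.05
position: [0.3517, 0.362, 0.2674]
23.05 [0.35169321 0.36198831 0.26741038] [-3.13893821e+00  1.45352658e-04  7.98986037e-01]
centre [0.50153808 0.3348764 ] 8138
15.4 0.6827147352433656 589
-104.6 0.07746828030153097 442
135.4 0.011573149009805661 508
handle 0.59 [353.3, 210.3]
tape_roll 0.58 [339.5, 210.6]
lock_cylinder 0.2 [354.8, 208.3]
```

View pics/cmp2.png

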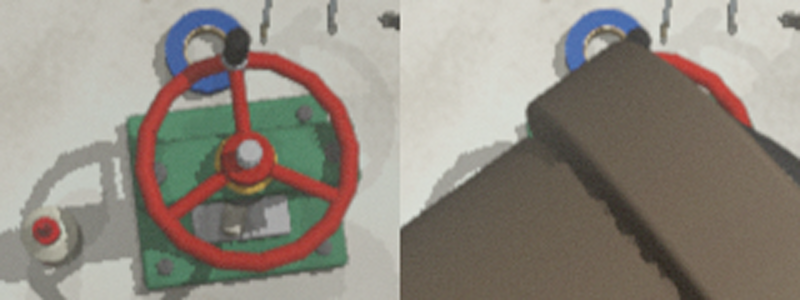

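The spokes now read within about 0.3° of the start. The arm hides the wheel from the top camera, so I'll check the bystanders in the scene view and then hand in.

```bash
python3 -m inch '[{"tx":-25,"ty":-20,"tz":0,"twist":0,"hand":255},{"tx":0,"ty":0,"tz":0,"twist":0,"hand":255},{"tx":0,"ty":0,"tz":0,"twist":0,"hand":255}]'
python3 - <<'E'
from h import *
p=capture('scene');save(p,'s18')
for t in ['handle','wheel_centre','oil_bottle','tape_roll','lock_cylinder']:
    for q in spot_point(t,p)[:1]: print(t,q['p'],q['position'])
a=cv2.imread('pics/scene0.png')[180:340,240:380];b=cv2.imread('pics/s18.png')[180:340,240:380]
cv2.imwrite('pics/cmp3.png',cv2.resize(np.hstack([a,b]),None,fx=2.8,fy=2.8,interpolation=cv2.INTER_CUBIC))
E
```

```text
clock: 23.7
position: [0.3327, 0.352, 0.2664]
orientation: [-3.131, -0.0, 0.807]
contact_force: [0.1, 0.4, 0.3]
grip_width: -0.0003
handle 0.74 [338.5, 197.4]
wheel_centre 0.9 [313.4, 233.1]
oil_bottle 0.9 [262.0, 262.4]
tape_roll 0.95 [348.6, 259.6]
lock_cylinder 0.79 [314.3, 284.5]
```

View pics/cmp3.png

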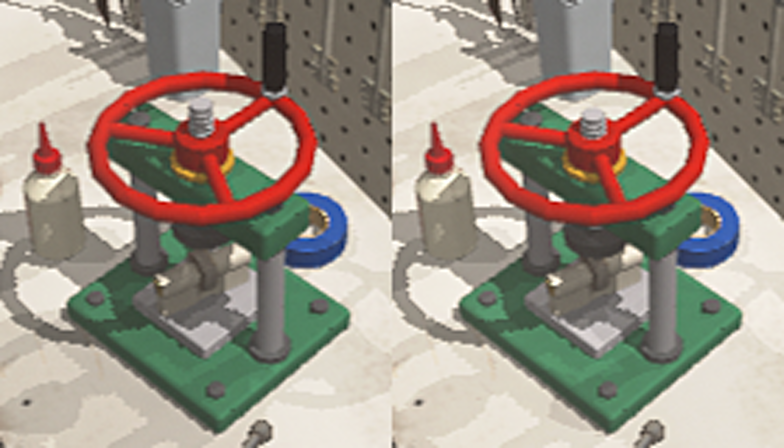

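Before and after match: the handle is at the same spot, the screw has sunk, and the bottle, tape and lock cylinder haven't moved. Handing in.

```bash
python3 -c "
from rig import job_done,sense
print(job_done());print(sense()['clock'])"
```

```text
the job is handed in; nothing more can be done
None
the job is handed in; nothing more can be done
```

The press is wound down one full clockwise turn, and the job was handed in at about 23.8 s of the 51 s allowed. I pushed the handle round with the closed fingertips and gripped nothing. The first pass stopped about 1.8° short, so I went back for one small nudge and then backed well away.

**Last checks**
- **Handle angle:** it was about 15.4° at the start and about 15.7° at the end. The three spokes differed from their starting angles by 0.7°, 0.1° and 0.0°.
- **Scene before and after:** the screw is visibly lower. The oil bottle, tape roll and lock cylinder look unmoved.
- **Forces:** none of the readings I took between moves exceeded about 4 N.

**What disagreed**
- **Fingertip height:** with the gripper shut, the real fingertips were about 31 mm above the reported tool point. My first approach passed above the handle, so I worked at the height the cameras showed.
- **Wall hooks and keys:** the hanging keys and hooks overlapped the gripper in the pictures, but I felt no contact from them.
- **Top camera:** the arm hid the wheel from above at the end, so the final checks rest on the wrist and scene cameras.

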